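# Tap a stub arbor home in a rotary table's taper bore

### The arm

A 6-joint arm with a two-finger parallel gripper is mounted at the origin on the work surface. World frame = base frame: x ahead of the robot, y to its left, z up, the work surface at z = 0. Lengths are in mm, angles in degrees, forces in N, time in s.
With the tool pointing down it reaches from about 300 to 850 mm from the base axis. Payload 4.2 kg.
Tool frame: the origin (TCP) lies at the very end of the fingers, on their centre line; the grasp point (between the pads) lies 19 mm behind it (env.grasp_offset is the distance from the TCP to the grasp point, in mm); z points along the fingers, y is the line along which they close (so a half turn about z gives the same grasp; the last joint's range is limited). The gripper opens to 91 mm and grips with 3 to 60 N. Pads are 32 mm wide; open, the fingers measure 118 mm over their backs; the gripper's body (76 mm by 178 mm) begins 60 mm behind the grasp point.
Start: joints at [69.385, 18.312, 89.639, -0, 72.044, -1.146], TCP at [191.65, 542.138, 213.976] pointing down, gripper open.
Joint ranges: [-177.97, 177.97], [-48.28, 115.42], [12.27, 149.76], [-77.06, 257.06], [2.81, 150.46], [-146.56, 146.56]. Speed limits (degrees/s): [147.25, 147.25, 180, 180, 180, 180].

### API

Orientations are given as [roll, pitch, yaw] about the fixed x, y, z axes, in that order (R = Rz(yaw) Ry(pitch) Rx(roll)).
In Python, from workcell import env gives the robot as it stands. The module is installed in compiled form; this text tells all that it offers.
- The arm moves only by the tool send_rows, never from a script. Its argument "motion" is a list of rows, each an object of numbers: "tx", "ty", "tz": the shift along the tool's x, y, z in units of 500 mm (1.0 is 500 mm); "rx", "ry", "rz": the turn, a rotation vector about the tool's x, y, z in units of 30 degrees (1.0 is 30 degrees); "gripper": the closure, from -1 (fully open) to 1 (shut). In form: [{"tx": .., "ty": .., "tz": .., "rx": .., "ry": .., "rz": .., "gripper": ..}, ...]. A call has 1 to 12 rows; each row shifts and turns the commanded pose from where the row before left it, along the tool's axes as they then stand; what a row does not reach is not made up. A row lasts 1/8 s, in which the tool goes at most 62.5 mm and 10.7 degrees, less where a joint would pass 70% of its speed; a pose out of reach is approached as far as the arm can. A call with a number of a shift or a turn outside -1 to 1 is refused whole. A call with a gripper value outside its range is refused whole. The fingers move at their own pace and stop on an object; "grip_force" is the grip in N (left out, the last holds). Time passes only in rows, so rows that do not move let the fingers close. It gives the time, the measured TCP pose, the force, the opening and the grip force at its end, in the units of the state.
- env.state(): the state, without advancing time (a new reading comes with each control period).
- env.grab_frame(name): name is "side" or "top"; returns a dict with "frame" (384x512x3 uint8, red, green, blue), "vertical_fov" (degrees; the focal length in pixels is half the picture's height over the tangent of half this angle, whatever the lens; pixels are square), "cx", "cy" (the principal point, pixels), "k1" (the pictures are not rectified: a ray, as slopes to the right and down, at radius r is drawn at 1 + k1 r^2 times it, then the intrinsics apply), "rvec" (rotation vector, rad) and "tvec" (3), from world to camera coordinates, as OpenCV has them. Camera axes: x right, y down, z forward; pixel columns grow to the right and rows downward; lengths in mm; the calibration is good to about 2 mm. A picture is of the moment at which its call begins. There is no depth.
- env.job_done(): hands the job in; it is judged then, once.
The state is a dict: "time_s": time; "qpos": joint angles; "qvel": joint speeds; "effort": joint torques, N m; "ee_pos": TCP position; "ee_rot": TCP orientation; "force": force on the tool from outside, world axes, zero at the start; "torque": the same for the moment, N m; "gripper_width": finger opening in mm; "gripper_force": force on a finger pad.
Only numpy, scipy, OpenCV 4.12 (cv2) and the standard library are available. Lean on these libraries where they do the work, as an engineer would, in place of code of your own. Each camera call takes 0.05 s, during which the arm holds its last target. There are 200 camera calls.

### The job

Take the stub arbor (the one with the plain round spigot) out of the wooden rack and lower it gently, shank down, into the taper bore in the middle of the rotary table until it just sits by hand; let go of it there, neither dropping it in nor forcing it. Then pick up the mallet and drive the arbor home with at least two separate light taps straight down on its top, lifting the mallet clear between taps, until it goes no further and is locked. Stand or lay the mallet back on the bench clear of the rotary table and the rack; do not hit the table with the mallet, do not hammer hard, and leave the other tools where they are.

Things in the scene. Friction and masses are not known exactly. Their poses are not given: they have to be found in the camera images.
- arbor_grip (a point): Stub arbor, bright steel, 0.43 kg, hanging upright by its collar in one of the three rack holes. This point: centre of its round spigot (25 mm across, 42 tall), z up the axis; flat top 21 mm above. Below it a dark collar 36 mm across, 8 thick, underside 29 mm below this point, then the tapered shank, 23.8 mm narrowing to 19.7 mm at its end 114 mm below this point. Lift 85 mm to leave its hole, 155 to pass over the others.
- bore (a point): Point on the bore's axis, level with the rotary table's top face; z up. A 42 mm wide counterbore leads down from the face to the mouth of the taper bore, 24 mm wide, which lies 1 to 21 mm below the face (unknown, differs each time). The bore narrows like the shank, so sideways play shrinks to nothing as it goes in; where the shank stops can only be felt. At its hand fit the arbor_grip point is 20 to 45 mm above this point.
- taper_seat (a joint): How far the arbor has been driven into the taper past its hand fit, in m: 0 by hand, 0.006 fully home, where it stops solid and holds fast. A downward push or tap on the arbor of under about 12 N does not move it; above that it slides in, mallet taps of 20 N or so taking it home in a few blows. Letting it fall in by more than about 5 mm counts as dropping it.
- mallet_head (a point): Centre of the head of a soft-faced mallet, 0.5 to 0.75 kg, standing on a plastic face. Head: upright cylinder 42 mm across, 95 tall (red face down, yellow up), z up along it. A wooden handle 24 mm thick leaves it at this height along this frame's -x, its end 223 mm from the head's axis. Grip the head from above by its sides, fingers closing along y; tap with the red face, at 0.05 to 0.1 m/s.
- rack: Fixed wooden rack block 75 mm (its x) by 225 mm (its y) by 88 mm tall, origin under its centre, with three holes at y = -75, 0 and +75 mm holding the stub arbor, a dead centre and a drill chuck, in any order. Grip a tool with the fingers closing along the rack's x, clear of its neighbours.
- centre: Dead centre in the rack: brass collar and a 60 degree steel point, origin at the small end of its shank, z up; its tip is 41 mm above the rack. To be left alone.
- chuck: Dark drill chuck in the rack, 45 mm across, its top 62 mm above the rack's top, origin at the small end of its shank, z up. To be left alone.
- oilcan: Red oil can 60 mm across, 165 mm tall to its spout tip, origin under its centre. To be left alone.
- block: Steel setting block 76 x 51 x 25 mm lying on the bench, origin under its centre. To be left alone.
- mallet: The whole mallet; origin at the centre of the head's lower (red) face, axes as mallet_head.
- arbor: The whole stub arbor; origin at the centre of the shank's small end, z up along the axis.
- rotary: The whole rotary table, fixed: 200 mm across, top face 110 mm above the bench, steel top on a green base; origin on its axis on the bench. A worm housing and hand crank reach 165 mm out on its -x side, below 75 mm high; a fixing lug on its +x side reaches 133 mm, 44 mm high.
Not all that is in view belongs to the job. What is shaped like the mallet but purple is not meant.

How it is judged (in metres and radians):
On the way, in this order (a step that is already met when the one before it is completed fails the run):
1. the arbor sits by hand in the bore, upright and let go of, driven less than 1.5 mm (horizontal distance between arbor_grip and bore below 0.0025 m and angle between arbor_grip's own z axis and vertical below 0.04 rad and z of arbor_grip in the frame of bore below 0.047 m and value of joint taper_seat below 0.0015 m and contact force between the fingers and arbor below 0.1 N), for 0.2 s.
2. the mallet taps the arbor a first time (contact force between mallet and arbor above 6 N).
3. the mallet is lifted off the arbor (contact force between mallet and arbor below 0.1 N), for 0.1 s.
4. the mallet taps the arbor again (contact force between mallet and arbor above 6 N).
5. the arbor is home, driven at least 4.5 mm of its 6 mm (value of joint taper_seat above 0.0045 m and contact force between mallet and arbor below 0.1 N and horizontal distance between arbor_grip and bore below 0.0025 m and angle between arbor_grip's own z axis and vertical below 0.04 rad), for 0.05 s.
At the end, for the whole second after the job is handed in: The arbor is upright in the bore (axis within 2.5 mm) and home (driven at least 4.5 mm of the 6 mm from its hand fit), at rest; the mallet stands or lies at rest on the bench, touching neither the rotary table nor the rack, its head at least 140 mm from the bore (horizontal distance between arbor_grip and bore below 0.0025 m and angle between arbor_grip's own z axis and vertical below 0.04 rad and z of arbor_grip in the frame of bore below 0.0375 m and value of joint taper_seat above 0.0045 m and height (world z) of mallet_head below 0.06 m and horizontal distance between mallet_head and bore above 0.14 m and linear speed of mallet below 0.02 m/s and linear speed of arbor below 0.01 m/s and contact force between mallet and rotary below 0.1 N and contact force between mallet and rack below 0.1 N).
It fails at once if another tool (dead centre, drill chuck, oil can, steel block) is moved more than 20 mm (distance of any of centre, chuck, oilcan, block from where it was at the start of the episode above 0.02 m).
It fails at once if the mallet hits the rotary table (contact force between mallet and rotary above 3 N).
It fails at once if the arbor is dropped into the bore (falls faster than 0.33 m/s) (horizontal distance between arbor_grip and bore below 0.01 m and z of arbor_grip in the frame of bore below 0.12 m and linear speed of arbor above 0.33 m/s).
It fails at once if the arbor is hammered hard (over 250 N) (contact force between mallet and arbor above 250 N).
It also fails if it takes over 72 s, if anything falls off the work surface, if the arm or the gripper's body presses on something with over 40 N, if the wrist force passes 120 N, or if a joint passes its speed limit or range.

## Working session

There is one attempt and no reset: what is moved stays moved. The work goes in short steps, Python scripts to look and compute and a tool call to move; the robot and the scene stay as the last step left them, time stands still between calls to the robot, and variables do not carry over. Pictures are saved under pics/ and viewed, at most 12 in all, crops included, and the job is handed in when it is done.

Besides the shell and the picture viewer there is one more tool, called after "Request:" as name(argument=value, ...), one argument or row to a line, values as JSON. send_rows: Moves the arm, as the interface text tells. Shifts and turns lie within -1 to 1; 1 stands for 500 mm of shift or 30 degrees of turn. Its arguments: {"type":"object","properties":{"motion":{"type":"array"},"grip_force":{"type":"number"}},"required":["motion"]}

```bash
mkdir -p pics
cat > h.py <<'E'
import numpy as np, cv2, json
from workcell import env
def grab(n,save=None):
    d=env.grab_frame(n); 
    if save: cv2.imwrite(save,d["frame"][:,:,::-1])
    return d
def ray(d,u,v):
    f=d["frame"].shape[0]/2/np.tan(np.radians(d["vertical_fov"])/2)
    x=np.array([(u-d["cx"])/f,(v-d["cy"])/f]); s=x.copy()
    for _ in range(30): s=x/(1+d["k1"]*(s@s))
    R,_=cv2.Rodrigues(np.array(d["rvec"],float)); t=np.array(d["tvec"],float).ravel()
    return -R.T@t, R.T@np.array([s[0],s[1],1.0])
def onz(d,u,v,z):
    o,r=ray(d,u,v); return o+r*(z-o[2])/r[2]
def proj(d,p):
    f=d["frame"].shape[0]/2/np.tan(np.radians(d["vertical_fov"])/2)
    R,_=cv2.Rodrigues(np.array(d["rvec"],float)); c=R@np.array(p,float)+np.array(d["tvec"],float).ravel()
    s=c[:2]/c[2]; s=s*(1+d["k1"]*(s@s)); return s*f+[d["cx"],d["cy"]]
def two(d1,p1,d2,p2):
    o1,r1=ray(d1,*p1);o2,r2=ray(d2,*p2)
    A=np.c_[r1,-r2]; k=np.linalg.lstsq(A,o2-o1,rcond=None)[0]
    a=o1+k[0]*r1;b=o2+k[1]*r2; return (a+b)/2,np.linalg.norm(a-b)
E
python3 - <<'E'
from h import *
for n in("top","side"):
    d=grab(n,f"pics/{n}0.png"); o,_=ray(d,256,192); print(n,o.round(),d["vertical_fov"],d["cx"],d["cy"],d["k1"])
print(env.state())
E
```

```text
top [ 274.  -79. 1629.] 47.60960896656839 248.29546429480197 194.89639442175272 -0.15078751426884107
side [ 215.  864. 1238.] 43.51862008508673 250.93946886039294 197.59191141547225 0.05362559813248971
{'time_s': 0.1, 'qpos': array([ 6.93845268e+01,  1.83479370e+01,  8.96990888e+01, -2.03612909e-04,
        7.20429075e+01, -1.14652813e+00]), 'qvel': array([-0.02273391, -0.12512329, -0.18820355, -0.00257536,  0.05566537,
       -0.03354218]), 'effort': array([ 2.08845355e-03, -4.13331199e+01, -2.32509130e+01,  7.31201191e-02,
        4.22121864e-02, -7.91343200e-05]), 'ee_pos': array([191.49518172, 541.70569014, 213.20697429]), 'ee_rot': array([-1.79910081e+02, -1.60595020e-03,  1.60531117e+02]), 'force': array([ 0.47254605,  0.89796151, -0.00094598]), 'torque': array([ 0.02194707, -0.02147779, -0.05434396]), 'gripper_force': 0.0, 'gripper_width': 91.13083450147677}
```

View pics/top0.png

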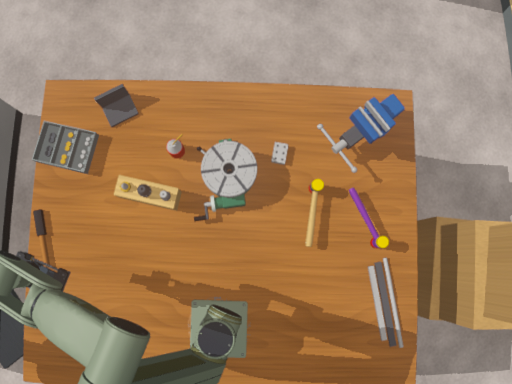

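View pics/side0.png

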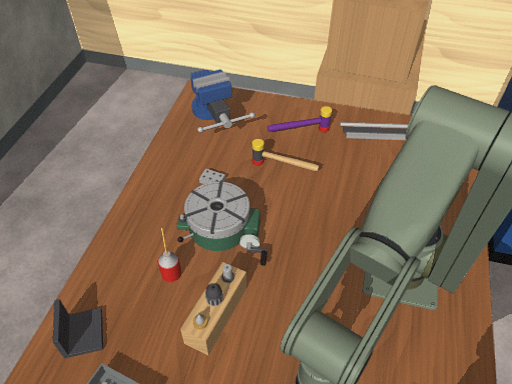

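The top view shows the rack with its tools at about (126,187), (144,190) and (165,195). The rotary table is at (229,168), the wooden-handled mallet at (318,185), and a purple-handled one at (382,242). In the side view the rack tools are at (201,320), (214,294) and (228,271). I'll confirm with one enlarged crop.

Run:
```python
from h import *
t=cv2.imread("pics/top0.png");s=cv2.imread("pics/side0.png")
a=cv2.resize(t[165:225,105:195],(400,267),interpolation=cv2.INTER_CUBIC)
b=cv2.resize(s[250:360,165:265],(400,440),interpolation=cv2.INTER_CUBIC)
c=cv2.resize(t[130:210,190:290],(400,320),interpolation=cv2.INTER_CUBIC)
e=cv2.resize(t[165:265,290:400],(400,280)[0:2],interpolation=cv2.INTER_CUBIC)
L=np.vstack([a,c]);Rr=np.zeros_like(L);Rr[:440]=b
cv2.imwrite("pics/crop1.png",np.hstack([L,Rr]))
```

```text
(no output)
```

View pics/crop1.png

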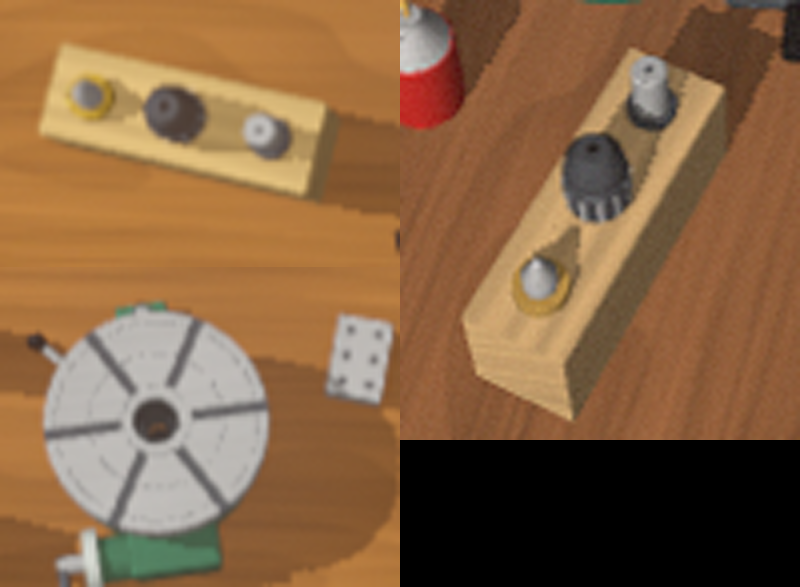

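The three rack tools in the top view:
- Brass-collared cone at (126,187): the dead centre.
- Dark, wide one at (144,190): the chuck.
- Bright cylinder on a dark collar at (164,194), side view (227,267): the stub arbor, which fits the description.

The mallet to use is the wooden-handled one at (318,185). The one at (382,242) is purple, so it's ruled out.

```bash
cat > m.py <<'E'
from h import *
def comp(mask,near):
    n,l,st,c=cv2.connectedComponentsWithStats(mask.astype(np.uint8))
    i=min((k for k in range(1,n) if st[k,4]>15),key=lambda k:np.hypot(*(c[k]-near)))
    return l==i,c[i],st[i]
def hsv(d): return [x.astype(int) for x in cv2.split(cv2.cvtColor(d["frame"],cv2.COLOR_RGB2HSV))]
E
python3 - <<'E'
from m import *
T=grab("top");S=grab("side")
# disc
for n,d,c in(("top",T,(229,168)),("side",S,(217,206))):
    H,s,V=hsv(d)
    m,_,st=comp((s<45)&(V>120),c)
    pts=np.argwhere(m)[:,::-1]
    hull=cv2.convexHull(pts.astype(np.int32))[:,0]
    P=np.array([onz(d,u,v,110)[:2] for u,v in hull.astype(float)])
    A=np.c_[2*P,np.ones(len(P))];x=np.linalg.lstsq(A,(P**2).sum(1),rcond=None)[0]
    print(n,"disc",x[:2].round(1),np.sqrt(x[2]+x[:2]@x[:2]).round(1),st)
    yy,xx=np.mgrid[:384,:512]
    w=(np.hypot(xx-c[0],yy-c[1])<12)&(V<110); m2,cc,st2=comp(w,c)
    print(" bore",cc,st2,onz(d,*cc,110).round(1))
pt,ps=(164.1,194.1),(227.4,266.9)
print("arbor top",onz(T,*pt,138).round(1),onz(S,*ps,138).round(1),two(T,pt,S,ps))
for q in((62,43),(328,103),(306,195),(40,132)):
    print("rackc",onz(T,105+q[0]/4.444-.4,165+q[1]/4.444-.4,88).round(1))
for n,d,a in(("top",T,(318,185)),("side",S,(258,145))):
    H,s,V=hsv(d); m,c,st=comp((H>22)&(H<34)&(s>180)&(V>150),a); print(n,"yellow",c,st,onz(d,*c,95).round(1))
    yy,xx=np.mgrid[:384,:512]
P=[onz(T,u,v,47.5+10) for u,v in((308.5,244),(316,192))];print("handle",P)
print([np.round(a,1) for a in cv2.minAreaRect(np.float32([[0,0],[1,1],[2,0]]))[:1]])
E
```

```text
top disc [578.8 -19.5] 101.3 [ 201  140   56   57 2191]
 bore [228.26373626 167.95604396] [223 163  11  11  91] [577.6 -20.6 110. ]
side disc [582.8 -28.3] 119.8 [ 184  169   65   70 2634]
 bore [216.35353535 205.62626263] [210 202  14   9  99] [574.5 -17.5 110. ]
arbor top [473.2 197.7 138. ] [470.4 201.3 138. ] (array([472.69482563, 198.45367104, 133.23347194]), np.float64(2.325783876621009))
rackc [547.4 378.5  88. ]
rackc [504.4 156.6  88. ]
rackc [429.2 170.6  88. ]
rackc [473.6 391.6  88. ]
top yellow [317.33606557 184.40163934] [311 179  13  12 122] [ 530.8 -341.5   95. ]
side yellow [257.69072165 144.24742268] [252 139  12  12  97] [ 526.3 -331.3   95. ]
handle [array([ 318.04049428, -317.661991  ,   57.5       ]), array([ 508.71906745, -343.15897098,   57.5       ])]
[array([ 1., -0.])]
```

Request:
send_rows(
  motion=[
    {"rz":0.34,"gripper":-1},
    {"rz":0.34,"gripper":-1},
    {"rz":0.34,"gripper":-1},
    {"rz":0.34,"gripper":-1},
    {"rz":0.34,"gripper":-1},
    {"rz":0.34,"gripper":-1},
    {"rz":0.34,"gripper":-1},
    {"rz":0.34,"gripper":-1},
    {"gripper":-1},
  ],
  grip_force=30,
)

```text
invalid input at $.motion[0]: expected keys tx, ty, tz, rx, ry, rz, gripper
```

Request:
send_rows(
  motion=[
    {"tx":-0.07,"ty":0.086,"gripper":-1},
    {"tx":-0.07,"ty":0.086,"gripper":-1},
    {"tx":-0.07,"ty":0.086,"gripper":-1},
    {"tx":-0.07,"ty":0.086,"gripper":-1},
    {"tx":-0.07,"ty":0.086,"gripper":-1},
    {"tx":-0.07,"ty":0.086,"gripper":-1},
    {"tx":-0.07,"ty":0.086,"gripper":-1},
    {"tx":-0.07,"ty":0.086,"gripper":-1},
    {"gripper":-1},
    {"gripper":-1},
  ],
)

```text
invalid input at $.motion[0]: expected keys tx, ty, tz, rx, ry, rz, gripper
```

Request:
send_rows(
  motion=[
    {"tx":0,"ty":0,"tz":0,"rx":0,"ry":0,"rz":0.34,"gripper":-1},
    {"tx":0,"ty":0,"tz":0,"rx":0,"ry":0,"rz":0.34,"gripper":-1},
    {"tx":0,"ty":0,"tz":0,"rx":0,"ry":0,"rz":0.34,"gripper":-1},
    {"tx":0,"ty":0,"tz":0,"rx":0,"ry":0,"rz":0.34,"gripper":-1},
    {"tx":0,"ty":0,"tz":0,"rx":0,"ry":0,"rz":0.34,"gripper":-1},
    {"tx":0,"ty":0,"tz":0,"rx":0,"ry":0,"rz":0.34,"gripper":-1},
    {"tx":0,"ty":0,"tz":0,"rx":0,"ry":0,"rz":0.34,"gripper":-1},
    {"tx":0,"ty":0,"tz":0,"rx":0,"ry":0,"rz":0.34,"gripper":-1},
    {"tx":0,"ty":0,"tz":0,"rx":0,"ry":0,"rz":0,"gripper":-1},
  ],
  grip_force=30,
)

```text
time_s: 1.32
ee_pos: [191.6, 542.0, 213.7]
ee_rot: [-180.0, 0.0, 79.1]
force: [-0.5, -0.6, 0.3]
gripper_width: 91.7
gripper_force: 0.0
```

Request:
send_rows(
  motion=[
    {"tx":-0.07,"ty":0.086,"tz":0,"rx":0,"ry":0,"rz":0,"gripper":-1},
    {"tx":-0.07,"ty":0.086,"tz":0,"rx":0,"ry":0,"rz":0,"gripper":-1},
    {"tx":-0.07,"ty":0.086,"tz":0,"rx":0,"ry":0,"rz":0,"gripper":-1},
    {"tx":-0.07,"ty":0.086,"tz":0,"rx":0,"ry":0,"rz":0,"gripper":-1},
    {"tx":-0.07,"ty":0.086,"tz":0,"rx":0,"ry":0,"rz":0,"gripper":-1},
    {"tx":-0.07,"ty":0.086,"tz":0,"rx":0,"ry":0,"rz":0,"gripper":-1},
    {"tx":-0.07,"ty":0.086,"tz":0,"rx":0,"ry":0,"rz":0,"gripper":-1},
    {"tx":-0.07,"ty":0.086,"tz":0,"rx":0,"ry":0,"rz":0,"gripper":-1},
    {"tx":0,"ty":0,"tz":0,"rx":0,"ry":0,"rz":0,"gripper":-1},
  ],
)

```text
time_s: 2.45
ee_pos: [477.4, 198.7, 213.8]
ee_rot: [180.0, 0.0, 78.8]
force: [0.4, 0.9, 0.8]
gripper_width: 90.8
gripper_force: 0.0
```

Request:
send_rows(
  motion=[
    {"tx":0,"ty":-0.009,"tz":0.04,"rx":0,"ry":0,"rz":0,"gripper":-1},
    {"tx":0,"ty":0,"tz":0.06,"rx":0,"ry":0,"rz":0,"gripper":-1},
    {"tx":0,"ty":0,"tz":0.06,"rx":0,"ry":0,"rz":0,"gripper":-1},
    {"tx":0,"ty":0,"tz":0.04,"rx":0,"ry":0,"rz":0,"gripper":-1},
    {"tx":0,"ty":0,"tz":0.024,"rx":0,"ry":0,"rz":0,"gripper":-1},
    {"tx":0,"ty":0,"tz":0,"rx":0,"ry":0,"rz":0,"gripper":-1},
  ],
)

```text
time_s: 3.2
ee_pos: [470.4, 202.5, 101.5]
ee_rot: [-179.9, 0.0, 79.0]
force: [0.2, 0.2, 0.2]
gripper_width: 91.1
gripper_force: 0.0
```

Run:
```python
from h import *
T=grab("top");S=grab("side"); p=env.state()["ee_pos"]; print(p, env.state()["force"])
a=proj(T,[*p[:2],121]);b=proj(S,[*p[:2],121]);print(a,b)
def crop(d,c): return cv2.resize(cv2.getRectSubPix(d["frame"][:,:,::-1].copy(),(100,100),tuple(map(float,c))),(400,400),interpolation=cv2.INTER_CUBIC)
cv2.imwrite("pics/c2.png",np.hstack([crop(T,a),crop(S,b)]))
```

```text
[471.47495192 202.69341333 102.6630137 ] [-0.41137604 -0.0630682  -0.26928677]
[163.53090697 195.21926083] [227.14816281 270.66713552]
```

View pics/c2.png

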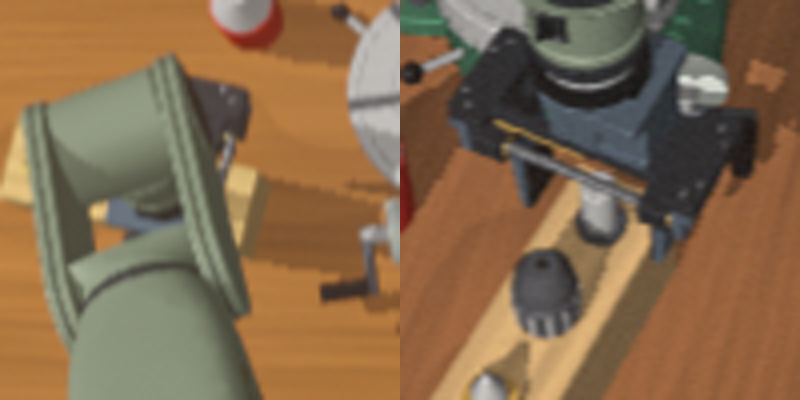

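The side crop shows the open fingers straddling the arbor spigot at about (600,205) in the crop, with the chuck clear. The top view is blocked by the arm. I'll nudge the tool to centre and close.

Request:
send_rows(
  motion=[
    {"tx":-0.005,"ty":0.004,"tz":0,"rx":0,"ry":0,"rz":0,"gripper":-1},
    {"tx":0,"ty":0,"tz":0,"rx":0,"ry":0,"rz":0,"gripper":1},
    {"tx":0,"ty":0,"tz":0,"rx":0,"ry":0,"rz":0,"gripper":1},
    {"tx":0,"ty":0,"tz":0,"rx":0,"ry":0,"rz":0,"gripper":1},
    {"tx":0,"ty":0,"tz":0,"rx":0,"ry":0,"rz":0,"gripper":1},
    {"tx":0,"ty":0,"tz":0,"rx":0,"ry":0,"rz":0,"gripper":1},
    {"tx":0,"ty":0,"tz":0,"rx":0,"ry":0,"rz":0,"gripper":1},
    {"tx":0,"ty":0,"tz":0,"rx":0,"ry":0,"rz":0,"gripper":1},
  ],
  grip_force=30,
)

```text
time_s: 4.3
ee_pos: [472.4, 199.4, 101.9]
ee_rot: [-180.0, -0.0, 78.9]
force: [-2.2, 1.3, 1.0]
gripper_width: 24.5
gripper_force: 30.1
```

Request:
send_rows(
  motion=[
    {"tx":0,"ty":0,"tz":-0.01,"rx":0,"ry":0,"rz":0,"gripper":1},
    {"tx":0,"ty":0,"tz":-0.02,"rx":0,"ry":0,"rz":0,"gripper":1},
    {"tx":0,"ty":0,"tz":-0.04,"rx":0,"ry":0,"rz":0,"gripper":1},
    {"tx":0,"ty":0,"tz":-0.06,"rx":0,"ry":0,"rz":0,"gripper":1},
    {"tx":0,"ty":0,"tz":-0.06,"rx":0,"ry":0,"rz":0,"gripper":1},
    {"tx":0,"ty":0,"tz":-0.06,"rx":0,"ry":0,"rz":0,"gripper":1},
    {"tx":0,"ty":0,"tz":-0.04,"rx":0,"ry":0,"rz":0,"gripper":1},
    {"tx":0,"ty":0,"tz":-0.02,"rx":0,"ry":0,"rz":0,"gripper":1},
    {"tx":0,"ty":0,"tz":0,"rx":0,"ry":0,"rz":0,"gripper":1},
    {"tx":0,"ty":0,"tz":0,"rx":0,"ry":0,"rz":0,"gripper":1},
  ],
)

```text
time_s: 5.55
ee_pos: [471.9, 199.1, 255.9]
ee_rot: [-179.9, 0.1, 78.9]
force: [0.3, 0.0, -4.4]
gripper_width: 24.3
gripper_force: 30.0
```

Run:
```python
from h import *
S=grab("side");T=grab("top");p=np.mean([env.state()["ee_pos"]],0);print(p,env.state()["force"])
b=proj(S,[*p[:2],p[2]-20]);print(b,[proj(S,[*p[:2],p[2]+19+z]) for z in(-4,-29-4,-118)])
def crop(d,c): return cv2.resize(cv2.getRectSubPix(d["frame"][:,:,::-1].copy(),(100,100),tuple(map(float,c))),(400,400),interpolation=cv2.INTER_CUBIC)
cv2.imwrite("pics/c3.png",np.hstack([crop(T,proj(T,p)),crop(S,b)]))
```

```text
[472.04364326 199.11741651 255.89581685] [-0.20602676 -0.280172   -3.76126436]
[225.3283557  244.96997995] [array([224.65757449, 236.78885313]), array([225.2154755 , 243.59246343]), array([226.73888171, 262.2098794 ])]
```

View pics/c3.png

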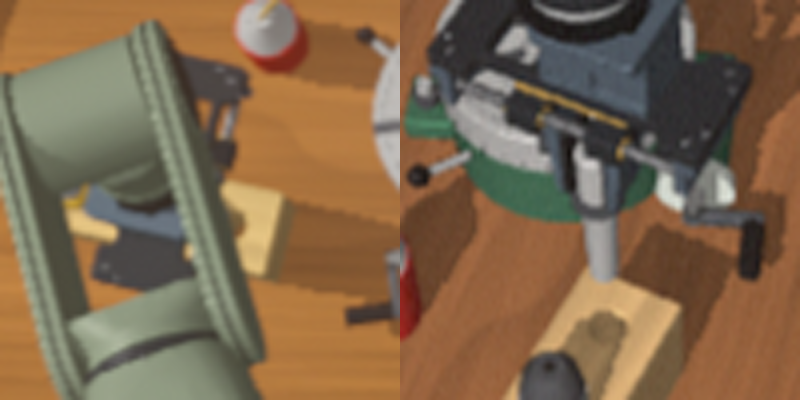

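The top crop is again blocked by the arm. The side crop shows the arbor hanging upright in the fingers, shank end at about (225,264) px, clear of the rack. Next I'll refine the bore centre from the first pictures with a radial edge fit.

Run:
```python
from h import *
for n,z0 in(("top",(578,-20)),("side",(575.5,-18))):
    d=grab(n); img=cv2.cvtColor(cv2.imread(f"pics/{n}0.png"),cv2.COLOR_BGR2GRAY).astype(np.float32)
    for R,lo,hi,sg in((100,92,110,-1),(21,14,28,1)):
        c=np.array(z0,float)
        for it in range(4):
            P=[]
            for a in np.linspace(0,2*np.pi,120,endpoint=False):
                rr=np.arange(lo,hi,.5); e=np.array([np.cos(a),np.sin(a)])
                uv=np.array([proj(d,[*(c+r*e),110]) for r in rr],np.float32)
                v=cv2.remap(img,uv[None,:,0],uv[None,:,1],cv2.INTER_LINEAR)[0]
                g=sg*np.gradient(cv2.GaussianBlur(v[None],(1,1),0)[0] if 0 else np.convolve(np.pad(v,3,'edge'),np.ones(7)/7,'valid'))
                k=np.argmax(g)
                if 1<k<len(g)-2 and g[k]>1: P.append(c+rr[k]*e)
            P=np.array(P);
            def fit(P):
                x=np.linalg.lstsq(np.c_[2*P,np.ones(len(P))],(P**2).sum(1),rcond=None)[0];return x[:2],np.sqrt(x[2]+x[:2]@x[:2])
            q,r=fit(P)
            for _ in range(3):
                res=np.abs(np.hypot(*(P-q).T)-r); Q=P[res<max(1.0,1.5*np.median(res))]; q,r=fit(Q)
            c=q
        print(n,R,c.round(2),round(r,2),len(Q),np.median(res).round(2))
```

```text
top 100 [577.55 -21.22] 100.05 91 0.57
top 21 [577.49 -20.91] 20.13 96 0.48
side 100 [575.15 -19.44] 99.99 81 0.54
side 21 [574.53 -18.1 ] 19.49 80 0.67
```

Request:
send_rows(
  motion=[
    {"tx":-0.03,"ty":0.022,"tz":0,"rx":0,"ry":0,"rz":0,"gripper":1},
    {"tx":-0.065,"ty":0.048,"tz":0,"rx":0,"ry":0,"rz":0,"gripper":1},
    {"tx":-0.065,"ty":0.048,"tz":0,"rx":0,"ry":0,"rz":0,"gripper":1},
    {"tx":-0.065,"ty":0.048,"tz":0,"rx":0,"ry":0,"rz":0,"gripper":1},
    {"tx":-0.065,"ty":0.048,"tz":0,"rx":0,"ry":0,"rz":0,"gripper":1},
    {"tx":-0.065,"ty":0.048,"tz":0,"rx":0,"ry":0,"rz":0,"gripper":1},
    {"tx":-0.035,"ty":0.027,"tz":0,"rx":0,"ry":0,"rz":0,"gripper":1},
    {"tx":0,"ty":0,"tz":0,"rx":0,"ry":0,"rz":0,"gripper":1},
    {"tx":0,"ty":0,"tz":0,"rx":0,"ry":0,"rz":0,"gripper":1},
  ],
)

```text
time_s: 6.88
ee_pos: [576.5, -19.2, 256.8]
ee_rot: [-179.9, -0.0, 78.9]
force: [-1.3, 0.3, -4.4]
gripper_width: 24.6
gripper_force: 30.0
```

Run:
```python
from h import *
S=grab("side");P=[env.state()]
for _ in range(4): S=grab("side");P.append(env.state())
p=np.mean([s["ee_pos"] for s in P],0);print(p,np.mean([s["force"] for s in P],0))
tip=p[2]+19-118; b=proj(S,[*p[:2],tip]); print(tip,b,proj(S,[576.2,-20,110]))
cv2.imwrite("pics/c4.png",cv2.resize(cv2.getRectSubPix(S["frame"][:,:,::-1].copy(),(80,80),tuple(map(float,b))),(560,560),interpolation=cv2.INTER_CUBIC))
```

```text
[576.55621617 -18.87508004 257.04772264] [ 0.15210133  0.3507269  -4.58362544]
158.04772264217826 [214.83945603 194.8304624 ] [216.07442944 204.92192914]
```

View pics/c4.png

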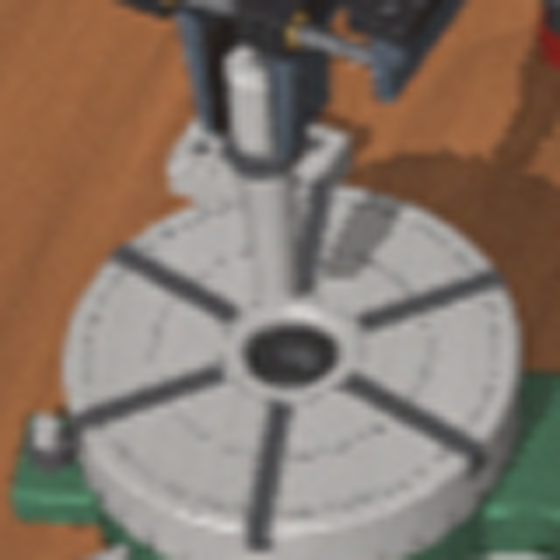

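The picture shows the arbor above the table, axis running roughly from (250,110) to (270,240) in the crop, and the bore at (293,353). It looks slightly left of the prediction, so I'll check the axis numerically.

Run:
```python
from h import *
S=grab("side"); s=env.state(); p=np.array([576.55,-19.2,256.9])
img=S["frame"].astype(np.float32).copy()
f=lambda x:np.round((np.array(x)-[214.84,194.83])*7+280,1)
for z in(293,272,255,243,230,200,158): print(z,f(proj(S,[*p[:2],z])))
big=cv2.resize(cv2.getRectSubPix(S["frame"][:,:,::-1].copy(),(46,46),(212.,180.)),(736,736),interpolation=cv2.INTER_CUBIC)[:600]
for z,r in((230,11.75),(200,11.1),(165,10.1),(272,12.5),(290,12.5)):
    for k in(-1,1):
        uv=(proj(S,[p[0]+k*r,p[1],z])-[212,180])*16+368
        cv2.circle(big,tuple(int(x) for x in uv),3,(0,0,255),-1)
cv2.imwrite("pics/c5.png",big)
```

```text
293 [258.3  55. ]
272 [261.9  92.2]
255 [264.8 121.6]
243 [266.8 142.1]
230 [268.9 163.9]
200 [273.8 213.2]
158 [280.3 279.5]
```

View pics/c5.png

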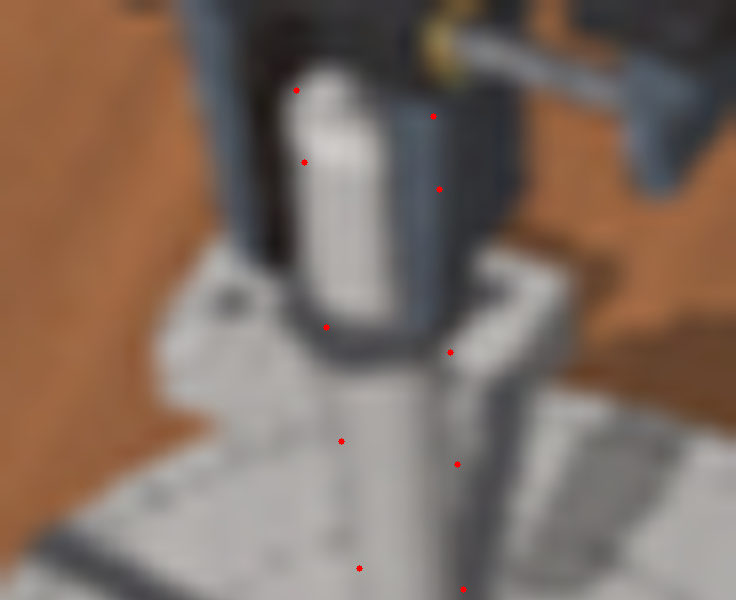

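The picture agrees with the kinematics to within about 1 mm: left edges of spigot, collar and shank are on the predicted points. I'll take a position between the two cameras' bore estimates and lower.

Request:
send_rows(
  motion=[
    {"tx":-0.0016,"ty":-0.0012,"tz":0.02,"rx":0,"ry":0,"rz":0,"gripper":1},
    {"tx":0,"ty":0,"tz":0.03,"rx":0,"ry":0,"rz":0,"gripper":1},
    {"tx":0,"ty":0,"tz":0.025,"rx":0,"ry":0,"rz":0,"gripper":1},
    {"tx":0,"ty":0,"tz":0.015,"rx":0,"ry":0,"rz":0,"gripper":1},
    {"tx":0,"ty":0,"tz":0.004,"rx":0,"ry":0,"rz":0,"gripper":1},
    {"tx":0,"ty":0,"tz":0.004,"rx":0,"ry":0,"rz":0,"gripper":1},
    {"tx":0,"ty":0,"tz":0.004,"rx":0,"ry":0,"rz":0,"gripper":1},
    {"tx":0,"ty":0,"tz":0,"rx":0,"ry":0,"rz":0,"gripper":1},
  ],
)

```text
time_s: 8.18
ee_pos: [576.2, -20.5, 206.1]
ee_rot: [180.0, -0.0, 78.9]
force: [0.5, -0.6, -4.4]
gripper_width: 24.3
gripper_force: 30.0
```

Request:
send_rows(
  motion=[
    {"tx":0,"ty":0,"tz":0.004,"rx":0,"ry":0,"rz":0,"gripper":1},
    {"tx":0,"ty":0,"tz":0.004,"rx":0,"ry":0,"rz":0,"gripper":1},
    {"tx":0,"ty":0,"tz":0.004,"rx":0,"ry":0,"rz":0,"gripper":1},
    {"tx":0,"ty":0,"tz":0,"rx":0,"ry":0,"rz":0,"gripper":1},
  ],
)

```text
time_s: 8.68
ee_pos: [576.1, -20.7, 199.7]
ee_rot: [-180.0, 0.0, 78.9]
force: [-0.1, -0.2, -5.1]
gripper_width: 24.4
gripper_force: 30.0
```

Request:
send_rows(
  motion=[
    {"tx":0,"ty":0,"tz":0.004,"rx":0,"ry":0,"rz":0,"gripper":1},
    {"tx":0,"ty":0,"tz":0.004,"rx":0,"ry":0,"rz":0,"gripper":1},
    {"tx":0,"ty":0,"tz":0.004,"rx":0,"ry":0,"rz":0,"gripper":1},
    {"tx":0,"ty":0,"tz":0,"rx":0,"ry":0,"rz":0,"gripper":1},
  ],
)

```text
time_s: 9.18
ee_pos: [576.1, -20.8, 193.7]
ee_rot: [-180.0, 0.0, 78.9]
force: [-0.1, -1.7, -4.2]
gripper_width: 24.5
gripper_force: 30.0
```

Request:
send_rows(
  motion=[
    {"tx":0,"ty":0,"tz":0.004,"rx":0,"ry":0,"rz":0,"gripper":1},
    {"tx":0,"ty":0,"tz":0.004,"rx":0,"ry":0,"rz":0,"gripper":1},
    {"tx":0,"ty":0,"tz":0.004,"rx":0,"ry":0,"rz":0,"gripper":1},
    {"tx":0,"ty":0,"tz":0,"rx":0,"ry":0,"rz":0,"gripper":1},
  ],
)

```text
time_s: 9.68
ee_pos: [576.0, -20.9, 187.5]
ee_rot: [-180.0, 0.1, 78.9]
force: [0.2, -4.3, -4.8]
gripper_width: 24.5
gripper_force: 30.0
```

Request:
send_rows(
  motion=[
    {"tx":-0.003,"ty":0.0006,"tz":0,"rx":0,"ry":0,"rz":0,"gripper":1},
    {"tx":0,"ty":0,"tz":0,"rx":0,"ry":0,"rz":0,"gripper":1},
    {"tx":0,"ty":0,"tz":0,"rx":0,"ry":0,"rz":0,"gripper":1},
  ],
)

```text
time_s: 10.05
ee_pos: [576.0, -21.7, 187.7]
ee_rot: [-180.0, -0.0, 78.9]
force: [0.0, -2.7, -5.1]
gripper_width: 24.0
gripper_force: 30.0
```

Request:
send_rows(
  motion=[
    {"tx":-0.003,"ty":0.0006,"tz":0,"rx":0,"ry":0,"rz":0,"gripper":1},
    {"tx":0,"ty":0,"tz":0.003,"rx":0,"ry":0,"rz":0,"gripper":1},
    {"tx":0,"ty":0,"tz":0.003,"rx":0,"ry":0,"rz":0,"gripper":1},
    {"tx":0,"ty":0,"tz":0.003,"rx":0,"ry":0,"rz":0,"gripper":1},
    {"tx":0,"ty":0,"tz":0,"rx":0,"ry":0,"rz":0,"gripper":1},
  ],
)

```text
time_s: 10.68
ee_pos: [576.2, -23.3, 183.3]
ee_rot: [-180.0, -0.0, 78.9]
force: [-0.1, 0.6, -4.2]
gripper_width: 24.4
gripper_force: 30.0
```

Request:
send_rows(
  motion=[
    {"tx":0,"ty":0,"tz":0.005,"rx":0,"ry":0,"rz":0,"gripper":1},
    {"tx":0,"ty":0,"tz":0.005,"rx":0,"ry":0,"rz":0,"gripper":1},
    {"tx":0,"ty":0,"tz":0.005,"rx":0,"ry":0,"rz":0,"gripper":1},
    {"tx":0,"ty":0,"tz":0.005,"rx":0,"ry":0,"rz":0,"gripper":1},
    {"tx":0,"ty":0,"tz":0,"rx":0,"ry":0,"rz":0,"gripper":1},
  ],
)

```text
time_s: 11.3
ee_pos: [576.0, -23.5, 173.1]
ee_rot: [-180.0, -0.0, 78.9]
force: [-0.4, 0.4, -4.8]
gripper_width: 24.5
gripper_force: 30.0
```

Request:
send_rows(
  motion=[
    {"tx":0,"ty":0,"tz":0.005,"rx":0,"ry":0,"rz":0,"gripper":1},
    {"tx":0,"ty":0,"tz":0.005,"rx":0,"ry":0,"rz":0,"gripper":1},
    {"tx":0,"ty":0,"tz":0.005,"rx":0,"ry":0,"rz":0,"gripper":1},
    {"tx":0,"ty":0,"tz":0.005,"rx":0,"ry":0,"rz":0,"gripper":1},
    {"tx":0,"ty":0,"tz":0,"rx":0,"ry":0,"rz":0,"gripper":1},
  ],
)

```text
time_s: 11.92
ee_pos: [576.0, -23.5, 163.1]
ee_rot: [-180.0, 0.0, 78.9]
force: [-0.1, -0.2, -4.7]
gripper_width: 24.5
gripper_force: 30.0
```

Request:
send_rows(
  motion=[
    {"tx":0,"ty":0,"tz":0.005,"rx":0,"ry":0,"rz":0,"gripper":1},
    {"tx":0,"ty":0,"tz":0.005,"rx":0,"ry":0,"rz":0,"gripper":1},
    {"tx":0,"ty":0,"tz":0.005,"rx":0,"ry":0,"rz":0,"gripper":1},
    {"tx":0,"ty":0,"tz":0.005,"rx":0,"ry":0,"rz":0,"gripper":1},
    {"tx":0,"ty":0,"tz":0.005,"rx":0,"ry":0,"rz":0,"gripper":1},
    {"tx":0,"ty":0,"tz":0,"rx":0,"ry":0,"rz":0,"gripper":1},
  ],
)

```text
time_s: 12.68
ee_pos: [576.0, -23.6, 150.6]
ee_rot: [-180.0, 0.0, 78.9]
force: [0.3, -1.8, -3.7]
gripper_width: 24.8
gripper_force: 30.0
```

Request:
send_rows(
  motion=[
    {"tx":0,"ty":0,"tz":0.003,"rx":0,"ry":0,"rz":0,"gripper":1},
    {"tx":0,"ty":0,"tz":0.003,"rx":0,"ry":0,"rz":0,"gripper":1},
    {"tx":0,"ty":0,"tz":0.003,"rx":0,"ry":0,"rz":0,"gripper":1},
    {"tx":0,"ty":0,"tz":0,"rx":0,"ry":0,"rz":0,"gripper":1},
  ],
)

```text
time_s: 13.18
ee_pos: [576.1, -23.6, 146.2]
ee_rot: [-180.0, 0.0, 78.9]
force: [-0.4, -1.1, -5.1]
gripper_width: 24.3
gripper_force: 30.0
```

Request:
send_rows(
  motion=[
    {"tx":-0.001,"ty":0,"tz":0.002,"rx":0,"ry":0,"rz":0,"gripper":1},
    {"tx":0,"ty":0,"tz":0.002,"rx":0,"ry":0,"rz":0,"gripper":1},
    {"tx":0,"ty":0,"tz":0.002,"rx":0,"ry":0,"rz":0,"gripper":1},
    {"tx":0,"ty":0,"tz":0,"rx":0,"ry":0,"rz":0,"gripper":1},
  ],
)

```text
time_s: 13.68
ee_pos: [576.1, -23.9, 143.3]
ee_rot: [-180.0, -0.0, 78.9]
force: [-0.2, -1.0, -5.2]
gripper_width: 24.4
gripper_force: 30.0
```

Request:
send_rows(
  motion=[
    {"tx":0,"ty":0,"tz":0.002,"rx":0,"ry":0,"rz":0,"gripper":1},
    {"tx":0,"ty":0,"tz":0.002,"rx":0,"ry":0,"rz":0,"gripper":1},
    {"tx":0,"ty":0,"tz":0.002,"rx":0,"ry":0,"rz":0,"gripper":1},
    {"tx":0,"ty":0,"tz":0,"rx":0,"ry":0,"rz":0,"gripper":1},
  ],
)

```text
time_s: 14.18
ee_pos: [576.0, -24.0, 140.3]
ee_rot: [-180.0, -0.0, 78.9]
force: [-1.2, -0.5, -4.2]
gripper_width: 24.3
gripper_force: 30.0
```

Request:
send_rows(
  motion=[
    {"tx":0,"ty":0,"tz":0.002,"rx":0,"ry":0,"rz":0,"gripper":1},
    {"tx":0,"ty":0,"tz":0.002,"rx":0,"ry":0,"rz":0,"gripper":1},
    {"tx":0,"ty":0,"tz":0,"rx":0,"ry":0,"rz":0,"gripper":1},
  ],
)

```text
time_s: 14.55
ee_pos: [576.0, -24.0, 138.3]
ee_rot: [-180.0, -0.0, 78.9]
force: [-0.9, -0.9, -4.7]
gripper_width: 24.4
gripper_force: 30.0
```

Request:
send_rows(
  motion=[
    {"tx":0,"ty":0,"tz":0.002,"rx":0,"ry":0,"rz":0,"gripper":1},
    {"tx":0,"ty":0,"tz":0.002,"rx":0,"ry":0,"rz":0,"gripper":1},
    {"tx":0,"ty":0,"tz":0,"rx":0,"ry":0,"rz":0,"gripper":1},
  ],
  grip_force=15,
)

```text
time_s: 14.92
ee_pos: [576.0, -24.0, 136.3]
ee_rot: [-180.0, -0.0, 78.9]
force: [-1.5, -0.0, -4.5]
gripper_width: 24.8
gripper_force: 15.0
```

Request:
send_rows(
  motion=[
    {"tx":0,"ty":0,"tz":0.002,"rx":0,"ry":0,"rz":0,"gripper":1},
    {"tx":0,"ty":0,"tz":0.002,"rx":0,"ry":0,"rz":0,"gripper":1},
    {"tx":0,"ty":0,"tz":0,"rx":0,"ry":0,"rz":0,"gripper":1},
  ],
)

```text
time_s: 15.3
ee_pos: [576.0, -24.0, 134.3]
ee_rot: [-180.0, 0.0, 78.9]
force: [-1.4, -0.3, -4.0]
gripper_width: 24.3
gripper_force: 15.0
```

Request:
send_rows(
  motion=[
    {"tx":0,"ty":0,"tz":0.002,"rx":0,"ry":0,"rz":0,"gripper":1},
    {"tx":0,"ty":0,"tz":0.002,"rx":0,"ry":0,"rz":0,"gripper":1},
    {"tx":0,"ty":0,"tz":0,"rx":0,"ry":0,"rz":0,"gripper":1},
  ],
)

```text
time_s: 15.68
ee_pos: [576.0, -24.0, 132.3]
ee_rot: [-180.0, -0.0, 78.9]
force: [-2.1, -1.8, -3.3]
gripper_width: 24.6
gripper_force: 15.0
```

Request:
send_rows(
  motion=[
    {"tx":-0.0015,"ty":-0.0012,"tz":0,"rx":0,"ry":0,"rz":0,"gripper":1},
    {"tx":0,"ty":0,"tz":0.002,"rx":0,"ry":0,"rz":0,"gripper":1},
    {"tx":0,"ty":0,"tz":0.002,"rx":0,"ry":0,"rz":0,"gripper":1},
    {"tx":0,"ty":0,"tz":0,"rx":0,"ry":0,"rz":0,"gripper":1},
  ],
)

```text
time_s: 16.18
ee_pos: [575.8, -24.4, 130.7]
ee_rot: [179.9, -0.0, 78.9]
force: [-0.6, 0.5, -2.4]
gripper_width: 25.0
gripper_force: 15.0
```

Request:
send_rows(
  motion=[
    {"tx":0,"ty":0,"tz":0.002,"rx":0,"ry":0,"rz":0,"gripper":1},
    {"tx":0,"ty":0,"tz":0.002,"rx":0,"ry":0,"rz":0,"gripper":1},
    {"tx":0,"ty":0,"tz":0,"rx":0,"ry":0,"rz":0,"gripper":1},
  ],
)

```text
time_s: 16.55
ee_pos: [575.8, -24.4, 129.4]
ee_rot: [179.9, -0.0, 78.9]
force: [-2.2, 1.4, 5.6]
gripper_width: 24.6
gripper_force: 15.0
```

Request:
send_rows(
  motion=[
    {"tx":0,"ty":0,"tz":-0.001,"rx":0,"ry":0,"rz":0,"gripper":1},
    {"tx":0,"ty":0,"tz":0,"rx":0,"ry":0,"rz":0,"gripper":1},
  ],
)

```text
time_s: 16.8
ee_pos: [575.8, -24.5, 129.4]
ee_rot: [179.9, -0.0, 78.9]
force: [0.1, 2.4, 4.3]
gripper_width: 24.6
gripper_force: 15.0
```

Request:
send_rows(
  motion=[
    {"tx":0,"ty":0,"tz":-0.001,"rx":0,"ry":0,"rz":0,"gripper":1},
    {"tx":0,"ty":0,"tz":0,"rx":0,"ry":0,"rz":0,"gripper":0.3},
    {"tx":0,"ty":0,"tz":0,"rx":0,"ry":0,"rz":0,"gripper":-1},
    {"tx":0,"ty":0,"tz":0,"rx":0,"ry":0,"rz":0,"gripper":-1},
    {"tx":0,"ty":0,"tz":0,"rx":0,"ry":0,"rz":0,"gripper":-1},
    {"tx":0,"ty":0,"tz":0,"rx":0,"ry":0,"rz":0,"gripper":-1},
    {"tx":0,"ty":0,"tz":0,"rx":0,"ry":0,"rz":0,"gripper":-1},
  ],
)

```text
time_s: 17.68
ee_pos: [575.4, -24.7, 129.5]
ee_rot: [180.0, -0.0, 78.9]
force: [-0.3, 0.6, 0.6]
gripper_width: 79.3
gripper_force: 0.0
```

Request:
send_rows(
  motion=[
    {"tx":0,"ty":0,"tz":-0.02,"rx":0,"ry":0,"rz":0,"gripper":-1},
    {"tx":0,"ty":0,"tz":-0.06,"rx":0,"ry":0,"rz":0,"gripper":-1},
    {"tx":0,"ty":0,"tz":-0.1,"rx":0,"ry":0,"rz":0,"gripper":-1},
    {"tx":0,"ty":0,"tz":-0.06,"rx":0,"ry":0,"rz":0,"gripper":-1},
    {"tx":0,"ty":0,"tz":0,"rx":0,"ry":0,"rz":0,"gripper":-1},
  ],
)

```text
time_s: 18.3
ee_pos: [576.9, -24.7, 252.8]
ee_rot: [179.6, -0.1, 78.9]
force: [0.3, -0.2, -0.4]
gripper_width: 91.2
gripper_force: 0.0
```

Run:
```python
from h import *
S=grab("side");T=grab("top");print(env.state()["ee_pos"])
b=proj(S,[576,-20,135])
for z in(110,165): print(z,(proj(S,[576,-22,z])-b)*7+280)
def crop(d,c,n): return cv2.resize(cv2.getRectSubPix(d["frame"][:,:,::-1].copy(),(n,n),tuple(map(float,c))),(400,400),interpolation=cv2.INTER_CUBIC)
cv2.imwrite("pics/c6.png",np.hstack([crop(S,b,70),crop(T,proj(T,[500,-180,50]),170)]))
```

```text
[574.92804137 -24.59848814 249.06502912]
110 [285.01970303 313.83749188]
165 [277.00021519 230.64002339]
```

View pics/c6.png

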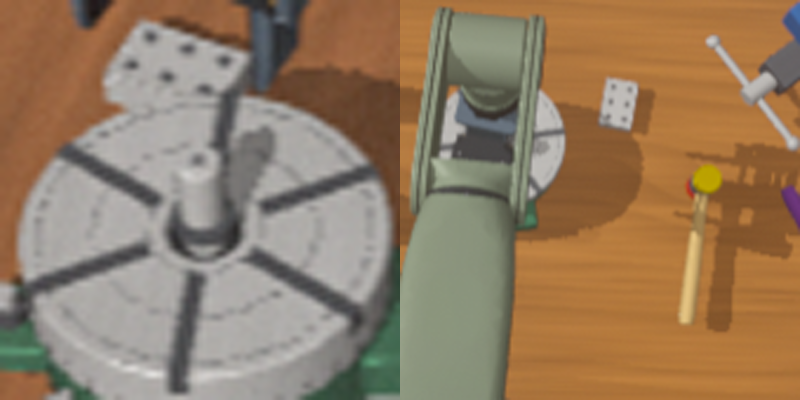

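The left crop shows the arbor upright in the bore, with its top at about (200,158). The right crop shows the wooden-handled mallet, head at (707,180) and handle towards the robot. The purple one is at the right edge and out of play. Now I'll measure the mallet.

Run:
```python
from m import *
for n,near in(("top",(317,185)),("side",(258,144))):
    d=grab(n); H,s,V=hsv(d)
    m,c,st=comp((H>22)&(H<34)&(s>180)&(V>110),near)
    pts=np.argwhere(m)[:,::-1].astype(float); P=np.array([onz(d,u,v,95)[:2] for u,v in pts])
    cam=ray(d,256,192)[0][:2]; e=P.mean(0)-cam; e/=np.linalg.norm(e); q=np.array([-e[1],e[0]])
    a=P@e;b=P@q; half=1.9
    far=np.sort(a)[-4:].mean()+half; bc=(np.percentile(b,2)+np.percentile(b,98))/2
    print(n,"centre",(e*(far-21)+q*bc).round(1),"len",np.ptp(a).round(),"wid",np.ptp(b).round())
    if n=="top":
        for k,t in((200,120),):
            w=(V>200)&(H>12)&(H<24)&(s<170); yy,xx=np.mgrid[:384,:512]
            w&=(abs(xx-313)<12)&(yy>196)&(yy<250); y,x=np.where(w)
            Q=np.array([onz(d,u,v,55)[:2] for u,v in zip(x.astype(float),y.astype(float))])
            vx,vy,x0,y0=cv2.fitLine(Q.astype(np.float32),cv2.DIST_HUBER,0,.01,.01).ravel()
            print(len(Q),"dir",np.degrees(np.arctan(vy/vx)),"y at x=530:",y0+(530-x0)*vy/vx, Q.min(0),Q.max(0))
print(env.state()["ee_pos"],env.state()["ee_rot"])
```

```text
top centre [ 531.4 -341.9] len 44.0 wid 41.0
147 dir -6.3914747 y at x=530: -337.697 [ 314.28123851 -333.11262396] [ 445.86287451 -308.66385842]
side centre [ 528.9 -338.7] len 56.0 wid 35.0
[574.46935687 -24.56352198 247.88062641] [-1.79823108e+02  1.98110251e-02  7.89335316e+01]
```

Request:
send_rows(
  motion=[
    {"tx":0,"ty":0,"tz":0,"rx":0,"ry":0,"rz":0.32,"gripper":-1},
    {"tx":0,"ty":0,"tz":0,"rx":0,"ry":0,"rz":0.32,"gripper":-1},
    {"tx":0,"ty":0,"tz":0,"rx":0,"ry":0,"rz":0.32,"gripper":-1},
    {"tx":0,"ty":0,"tz":0,"rx":0,"ry":0,"rz":0.32,"gripper":-1},
    {"tx":0,"ty":0,"tz":0,"rx":0,"ry":0,"rz":0.32,"gripper":-1},
    {"tx":0,"ty":0,"tz":0,"rx":0,"ry":0,"rz":0.32,"gripper":-1},
    {"tx":0,"ty":0,"tz":0,"rx":0,"ry":0,"rz":0.32,"gripper":-1},
    {"tx":0,"ty":0,"tz":0,"rx":0,"ry":0,"rz":0.32,"gripper":-1},
    {"tx":0,"ty":0,"tz":0,"rx":0,"ry":0,"rz":0.32,"gripper":-1},
    {"tx":0,"ty":0,"tz":0,"rx":0,"ry":0,"rz":0,"gripper":-1},
  ],
)

```text
time_s: 19.75
ee_pos: [574.8, -24.6, 248.0]
ee_rot: [180.0, 0.2, -7.4]
force: [-0.3, 0.1, -0.5]
gripper_width: 91.3
gripper_force: 0.0
```

Request:
send_rows(
  motion=[
    {"tx":-0.0074,"ty":0.04,"tz":0,"rx":0,"ry":0,"rz":0,"gripper":-1},
    {"tx":0,"ty":0.1,"tz":0,"rx":0,"ry":0,"rz":0,"gripper":-1},
    {"tx":0,"ty":0.12,"tz":0,"rx":0,"ry":0,"rz":0,"gripper":-1},
    {"tx":0,"ty":0.12,"tz":0,"rx":0,"ry":0,"rz":0,"gripper":-1},
    {"tx":0,"ty":0.12,"tz":0,"rx":0,"ry":0,"rz":0,"gripper":-1},
    {"tx":0,"ty":0.098,"tz":0,"rx":0,"ry":0,"rz":0,"gripper":-1},
    {"tx":0,"ty":0.04,"tz":0,"rx":0,"ry":0,"rz":0,"gripper":-1},
    {"tx":0,"ty":0,"tz":0,"rx":0,"ry":0,"rz":0,"gripper":-1},
    {"tx":0,"ty":0,"tz":0,"rx":0,"ry":0,"rz":0,"gripper":-1},
  ],
)

```text
time_s: 20.88
ee_pos: [530.3, -339.1, 249.4]
ee_rot: [-179.9, 0.0, -7.4]
force: [-1.0, 0.6, -0.8]
gripper_width: 91.4
gripper_force: 0.0
```

Run:
```python
from m import *
d=grab("top"); 
e=grab("side");print(env.state()["ee_pos"],env.state()["ee_rot"])
x=e["frame"][:,:,::-1].copy(); c=proj(e,[530,-340,60])
t=d["frame"][:,:,::-1].copy()
# free view of arbor from top now
c2=proj(d,[576,-20,150])
def crop(i,c,n): return cv2.resize(cv2.getRectSubPix(i,(n,n),tuple(map(float,c))),(400,400),interpolation=cv2.INTER_CUBIC)
for z in(110,165): print(z,(proj(d,[576.2,-20,z])-c2)*400/60+200)
cv2.imwrite("pics/c7.png",np.hstack([crop(x,c,90),crop(t,c2,60)]))
```

```text
[ 530.58649147 -338.8467005   249.62635969] [-1.79970551e+02 -4.30731891e-03 -7.34045132e+00]
110 [202.44341304 214.74721425]
165 [199.06987127 193.74499158]
```

View pics/c7.png

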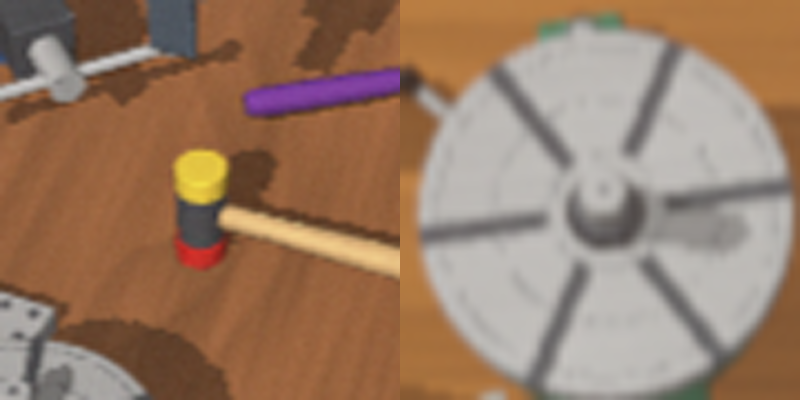

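The left crop shows the mallet standing with yellow up, red down and a wooden handle. The right crop shows the arbor standing in the centre of the table. I'll descend on the mallet head and grip.

Request:
send_rows(
  motion=[
    {"tx":0,"ty":0.001,"tz":0.04,"rx":0,"ry":0,"rz":0,"gripper":-1},
    {"tx":0,"ty":0,"tz":0.1,"rx":0,"ry":0,"rz":0,"gripper":-1},
    {"tx":0,"ty":0,"tz":0.1,"rx":0,"ry":0,"rz":0,"gripper":-1},
    {"tx":0,"ty":0,"tz":0.1,"rx":0,"ry":0,"rz":0,"gripper":-1},
    {"tx":0,"ty":0,"tz":0.05,"rx":0,"ry":0,"rz":0,"gripper":-1},
    {"tx":0,"ty":0,"tz":0.027,"rx":0,"ry":0,"rz":0,"gripper":-1},
    {"tx":0,"ty":0,"tz":0,"rx":0,"ry":0,"rz":0,"gripper":-1},
    {"tx":0,"ty":0,"tz":0,"rx":0,"ry":0,"rz":0,"gripper":0},
    {"tx":0,"ty":0,"tz":0,"rx":0,"ry":0,"rz":0,"gripper":1},
    {"tx":0,"ty":0,"tz":0,"rx":0,"ry":0,"rz":0,"gripper":1},
    {"tx":0,"ty":0,"tz":0,"rx":0,"ry":0,"rz":0,"gripper":1},
    {"tx":0,"ty":0,"tz":0,"rx":0,"ry":0,"rz":0,"gripper":1},
  ],
  grip_force=60,
)

```text
time_s: 22.48
ee_pos: [530.2, -341.0, 41.0]
ee_rot: [180.0, -0.0, -7.5]
force: [0.2, -0.7, 1.2]
gripper_width: 44.1
gripper_force: 2.0
```

Request:
send_rows(
  motion=[
    {"tx":0,"ty":0,"tz":0,"rx":0,"ry":0,"rz":0,"gripper":1},
    {"tx":0,"ty":0,"tz":0,"rx":0,"ry":0,"rz":0,"gripper":1},
  ],
)

```text
time_s: 22.72
ee_pos: [530.3, -341.4, 41.1]
ee_rot: [180.0, -0.0, -7.5]
force: [-0.4, -2.0, 1.6]
gripper_width: 41.0
gripper_force: 60.0
```

Request:
send_rows(
  motion=[
    {"tx":0,"ty":0,"tz":-0.02,"rx":0,"ry":0,"rz":0,"gripper":1},
    {"tx":0,"ty":0,"tz":-0.05,"rx":0,"ry":0,"rz":0,"gripper":1},
    {"tx":0,"ty":0,"tz":-0.08,"rx":0,"ry":0,"rz":0,"gripper":1},
    {"tx":0,"ty":0,"tz":-0.1,"rx":0,"ry":0,"rz":0,"gripper":1},
    {"tx":0,"ty":0,"tz":-0.1,"rx":0,"ry":0,"rz":0,"gripper":1},
    {"tx":0,"ty":0,"tz":-0.05,"rx":0,"ry":0,"rz":0,"gripper":1},
    {"tx":0,"ty":0,"tz":-0.02,"rx":0,"ry":0,"rz":0,"gripper":1},
    {"tx":0,"ty":0,"tz":0,"rx":0,"ry":0,"rz":0,"gripper":1},
  ],
)

```text
time_s: 23.72
ee_pos: [529.9, -340.5, 250.2]
ee_rot: [-179.9, 0.1, -7.5]
force: [-0.2, -0.3, -5.9]
gripper_width: 41.3
gripper_force: 60.0
```

Request:
send_rows(
  motion=[
    {"tx":0.008,"ty":-0.03,"tz":0,"rx":0,"ry":0,"rz":0,"gripper":1},
    {"tx":0,"ty":-0.07,"tz":0,"rx":0,"ry":0,"rz":0,"gripper":1},
    {"tx":0,"ty":-0.1,"tz":0,"rx":0,"ry":0,"rz":0,"gripper":1},
    {"tx":0,"ty":-0.12,"tz":0,"rx":0,"ry":0,"rz":0,"gripper":1},
    {"tx":0,"ty":-0.12,"tz":0,"rx":0,"ry":0,"rz":0,"gripper":1},
    {"tx":0,"ty":-0.1,"tz":0,"rx":0,"ry":0,"rz":0,"gripper":1},
    {"tx":0,"ty":-0.07,"tz":0,"rx":0,"ry":0,"rz":0,"gripper":1},
    {"tx":0,"ty":-0.038,"tz":0,"rx":0,"ry":0,"rz":0,"gripper":1},
    {"tx":0,"ty":0,"tz":0,"rx":0,"ry":0,"rz":0,"gripper":1},
    {"tx":0,"ty":0,"tz":0,"rx":0,"ry":0,"rz":0,"gripper":1},
  ],
)

```text
time_s: 24.98
ee_pos: [576.0, -21.2, 250.5]
ee_rot: [179.9, 0.0, -7.5]
force: [0.2, 0.7, -5.8]
gripper_width: 41.3
gripper_force: 60.0
```

Run:
```python
from m import *
e=grab("side");s=env.state();p=s["ee_pos"];print(p,s["ee_rot"],s["force"],s["gripper_width"])
c=proj(e,[*p[:2],175]);x=e["frame"][:,:,::-1].copy()
big=cv2.resize(cv2.getRectSubPix(x,(70,70),tuple(map(float,c))),(560,560),interpolation=cv2.INTER_CUBIC)
for z in(p[2]-41,p[2]+54,165): print(z,(proj(e,[*p[:2],z])-c)*8+280)
cv2.imwrite("pics/c8.png",big)
```

```text
[576.03067067 -21.42438816 250.65080043] [ 1.79959712e+02  3.36344036e-02 -7.54307254e+00] [ 0.99428992 -0.16755852 -5.10572209] 41.56696845523784
209.6508004255724 [273.85756607 216.53628403]
304.6508004255724 [255.71738258  29.61019865]
165 [281.72929395 297.88260338]
```

View pics/c8.png

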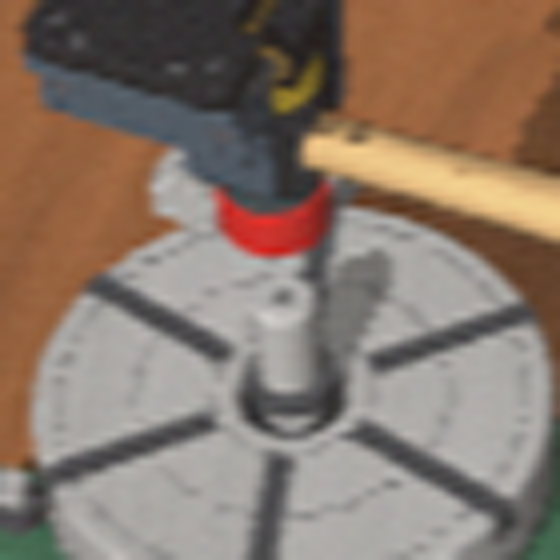

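The picture shows the red face, centre at about (273,218), straight above the arbor top at (285,298), and the mallet hanging level. Lowering close, then a first light tap.

Request:
send_rows(
  motion=[
    {"tx":-0.001,"ty":0,"tz":0.02,"rx":0,"ry":0,"rz":0,"gripper":1},
    {"tx":0,"ty":0,"tz":0.03,"rx":0,"ry":0,"rz":0,"gripper":1},
    {"tx":0,"ty":0,"tz":0.018,"rx":0,"ry":0,"rz":0,"gripper":1},
    {"tx":0,"ty":0,"tz":0,"rx":0,"ry":0,"rz":0,"gripper":1},
    {"tx":0,"ty":0,"tz":0,"rx":0,"ry":0,"rz":0,"gripper":1},
  ],
)

```text
time_s: 25.65
ee_pos: [576.1, -20.2, 217.2]
ee_rot: [-180.0, -0.0, -7.5]
force: [-0.7, 0.3, -5.6]
gripper_width: 41.5
gripper_force: 60.0
```

Request:
send_rows(
  motion=[
    {"tx":0,"ty":0,"tz":0.014,"rx":0,"ry":0,"rz":0,"gripper":1},
    {"tx":0,"ty":0,"tz":0.014,"rx":0,"ry":0,"rz":0,"gripper":1},
  ],
)

```text
time_s: 25.9
ee_pos: [576.4, -20.1, 204.3]
ee_rot: [-180.0, -0.1, -7.5]
force: [-3.4, -0.7, 12.7]
gripper_width: 41.3
gripper_force: 60.0
```

Request:
send_rows(
  motion=[
    {"tx":0,"ty":0,"tz":-0.014,"rx":0,"ry":0,"rz":0,"gripper":1},
    {"tx":0,"ty":0,"tz":-0.014,"rx":0,"ry":0,"rz":0,"gripper":1},
    {"tx":0,"ty":0,"tz":0,"rx":0,"ry":0,"rz":0,"gripper":1},
    {"tx":0,"ty":0,"tz":0,"rx":0,"ry":0,"rz":0,"gripper":1},
  ],
)

```text
time_s: 26.4
ee_pos: [575.7, -20.1, 216.7]
ee_rot: [-180.0, 0.0, -7.5]
force: [-0.4, -0.2, -5.0]
gripper_width: 41.1
gripper_force: 60.0
```

Request:
send_rows(
  motion=[
    {"tx":0,"ty":0,"tz":0.016,"rx":0,"ry":0,"rz":0,"gripper":1},
    {"tx":0,"ty":0,"tz":0.016,"rx":0,"ry":0,"rz":0,"gripper":1},
  ],
)

```text
time_s: 26.65
ee_pos: [576.0, -20.1, 201.8]
ee_rot: [-180.0, -0.1, -7.5]
force: [-3.7, -0.1, 15.2]
gripper_width: 41.5
gripper_force: 60.0
```

Request:
send_rows(
  motion=[
    {"tx":0,"ty":0,"tz":-0.016,"rx":0,"ry":0,"rz":0,"gripper":1},
    {"tx":0,"ty":0,"tz":-0.016,"rx":0,"ry":0,"rz":0,"gripper":1},
    {"tx":0,"ty":0,"tz":0,"rx":0,"ry":0,"rz":0,"gripper":1},
    {"tx":0,"ty":0,"tz":0,"rx":0,"ry":0,"rz":0,"gripper":1},
  ],
)

```text
time_s: 27.15
ee_pos: [575.6, -20.1, 216.7]
ee_rot: [-180.0, 0.0, -7.5]
force: [-0.6, -0.1, -6.1]
gripper_width: 41.4
gripper_force: 60.0
```

Request:
send_rows(
  motion=[
    {"tx":0,"ty":0,"tz":0.018,"rx":0,"ry":0,"rz":0,"gripper":1},
    {"tx":0,"ty":0,"tz":0.018,"rx":0,"ry":0,"rz":0,"gripper":1},
  ],
)

```text
time_s: 27.4
ee_pos: [576.2, -20.1, 199.9]
ee_rot: [-180.0, -0.1, -7.5]
force: [-4.9, -0.1, 37.1]
gripper_width: 41.1
gripper_force: 60.0
```

Request:
send_rows(
  motion=[
    {"tx":0,"ty":0,"tz":-0.018,"rx":0,"ry":0,"rz":0,"gripper":1},
    {"tx":0,"ty":0,"tz":-0.018,"rx":0,"ry":0,"rz":0,"gripper":1},
    {"tx":0,"ty":0,"tz":0,"rx":0,"ry":0,"rz":0,"gripper":1},
    {"tx":0,"ty":0,"tz":0,"rx":0,"ry":0,"rz":0,"gripper":1},
  ],
)

```text
time_s: 27.9
ee_pos: [575.6, -20.1, 216.6]
ee_rot: [-180.0, 0.0, -7.5]
force: [-0.0, 0.6, -5.0]
gripper_width: 41.4
gripper_force: 60.0
```

Request:
send_rows(
  motion=[
    {"tx":0,"ty":0,"tz":0.019,"rx":0,"ry":0,"rz":0,"gripper":1},
    {"tx":0,"ty":0,"tz":0.019,"rx":0,"ry":0,"rz":0,"gripper":1},
  ],
)

```text
time_s: 28.15
ee_pos: [576.4, -20.2, 199.9]
ee_rot: [-180.0, -0.1, -7.5]
force: [-7.9, 0.1, 37.7]
gripper_width: 41.1
gripper_force: 60.0
```

The fourth tap stopped at the same height (199.9) with the same force, so the arbor is solid and home. Lifting and returning the mallet to where it stood.

Request:
send_rows(
  motion=[
    {"tx":0,"ty":0,"tz":-0.019,"rx":0,"ry":0,"rz":0,"gripper":1},
    {"tx":0,"ty":0,"tz":-0.035,"rx":0,"ry":0,"rz":0,"gripper":1},
    {"tx":0,"ty":0,"tz":-0.035,"rx":0,"ry":0,"rz":0,"gripper":1},
    {"tx":0,"ty":0,"tz":-0.015,"rx":0,"ry":0,"rz":0,"gripper":1},
    {"tx":0,"ty":0,"tz":0,"rx":0,"ry":0,"rz":0,"gripper":1},
  ],
)

```text
time_s: 28.78
ee_pos: [575.8, -20.1, 249.8]
ee_rot: [-180.0, -0.0, -7.5]
force: [0.3, 0.1, -4.8]
gripper_width: 41.3
gripper_force: 60.0
```

Request:
send_rows(
  motion=[
    {"tx":-0.007,"ty":0.03,"tz":0,"rx":0,"ry":0,"rz":0,"gripper":1},
    {"tx":0,"ty":0.07,"tz":0,"rx":0,"ry":0,"rz":0,"gripper":1},
    {"tx":0,"ty":0.1,"tz":0,"rx":0,"ry":0,"rz":0,"gripper":1},
    {"tx":0,"ty":0.12,"tz":0,"rx":0,"ry":0,"rz":0,"gripper":1},
    {"tx":0,"ty":0.12,"tz":0,"rx":0,"ry":0,"rz":0,"gripper":1},
    {"tx":0,"ty":0.1,"tz":0,"rx":0,"ry":0,"rz":0,"gripper":1},
    {"tx":0,"ty":0.07,"tz":0,"rx":0,"ry":0,"rz":0,"gripper":1},
    {"tx":0,"ty":0.038,"tz":0,"rx":0,"ry":0,"rz":0,"gripper":1},
    {"tx":0,"ty":0,"tz":0,"rx":0,"ry":0,"rz":0,"gripper":1},
    {"tx":0,"ty":0,"tz":0,"rx":0,"ry":0,"rz":0,"gripper":1},
  ],
)

```text
time_s: 30.02
ee_pos: [530.2, -339.7, 249.7]
ee_rot: [-179.9, 0.0, -7.4]
force: [0.1, -0.2, -6.2]
gripper_width: 41.4
gripper_force: 60.0
```

Request:
send_rows(
  motion=[
    {"tx":0,"ty":0,"tz":0.04,"rx":0,"ry":0,"rz":0,"gripper":1},
    {"tx":0,"ty":0,"tz":0.1,"rx":0,"ry":0,"rz":0,"gripper":1},
    {"tx":0,"ty":0,"tz":0.1,"rx":0,"ry":0,"rz":0,"gripper":1},
    {"tx":0,"ty":0,"tz":0.1,"rx":0,"ry":0,"rz":0,"gripper":1},
    {"tx":0,"ty":0,"tz":0.04,"rx":0,"ry":0,"rz":0,"gripper":1},
    {"tx":0,"ty":0,"tz":0.02,"rx":0,"ry":0,"rz":0,"gripper":1},
    {"tx":0,"ty":0,"tz":0.01,"rx":0,"ry":0,"rz":0,"gripper":1},
    {"tx":0,"ty":0,"tz":0,"rx":0,"ry":0,"rz":0,"gripper":1},
    {"tx":0,"ty":0,"tz":0,"rx":0,"ry":0,"rz":0,"gripper":1},
  ],
)

```text
time_s: 31.15
ee_pos: [530.8, -341.3, 46.1]
ee_rot: [180.0, -0.1, -7.5]
force: [0.3, 0.1, -4.8]
gripper_width: 41.3
gripper_force: 60.0
```

Request:
send_rows(
  motion=[
    {"tx":0,"ty":0,"tz":0.004,"rx":0,"ry":0,"rz":0,"gripper":1},
    {"tx":0,"ty":0,"tz":0.004,"rx":0,"ry":0,"rz":0,"gripper":1},
    {"tx":0,"ty":0,"tz":0.002,"rx":0,"ry":0,"rz":0,"gripper":1},
    {"tx":0,"ty":0,"tz":0,"rx":0,"ry":0,"rz":0,"gripper":1},
  ],
)

```text
time_s: 31.65
ee_pos: [530.4, -341.1, 41.1]
ee_rot: [180.0, -0.0, -7.5]
force: [-1.8, 1.0, 4.8]
gripper_width: 41.4
gripper_force: 60.0
```

Contact with the bench. Release and rise.

Request:
send_rows(
  motion=[
    {"tx":0,"ty":0,"tz":0,"rx":0,"ry":0,"rz":0,"gripper":0},
    {"tx":0,"ty":0,"tz":0,"rx":0,"ry":0,"rz":0,"gripper":-1},
    {"tx":0,"ty":0,"tz":0,"rx":0,"ry":0,"rz":0,"gripper":-1},
    {"tx":0,"ty":0,"tz":0,"rx":0,"ry":0,"rz":0,"gripper":-1},
    {"tx":0,"ty":0,"tz":0,"rx":0,"ry":0,"rz":0,"gripper":-1},
    {"tx":0,"ty":0,"tz":0,"rx":0,"ry":0,"rz":0,"gripper":-1},
    {"tx":0,"ty":0,"tz":-0.02,"rx":0,"ry":0,"rz":0,"gripper":-1},
    {"tx":0,"ty":0,"tz":-0.06,"rx":0,"ry":0,"rz":0,"gripper":-1},
    {"tx":0,"ty":0,"tz":-0.1,"rx":0,"ry":0,"rz":0,"gripper":-1},
    {"tx":0,"ty":0,"tz":-0.1,"rx":0,"ry":0,"rz":0,"gripper":-1},
    {"tx":0,"ty":0,"tz":0,"rx":0,"ry":0,"rz":0,"gripper":-1},
    {"tx":0,"ty":0,"tz":0,"rx":0,"ry":0,"rz":0,"gripper":-1},
  ],
)

```text
time_s: 33.15
ee_pos: [529.9, -340.7, 180.1]
ee_rot: [-180.0, 0.0, -7.5]
force: [-1.2, 0.2, -0.0]
gripper_width: 91.2
gripper_force: 0.0
```

Run:
```python
from h import *
e=grab("side");print(env.state()["ee_pos"])
cv2.imwrite("pics/c9.png",cv2.resize(e["frame"][100:350,130:350,::-1],(528,600),interpolation=cv2.INTER_CUBIC))
```

```text
[ 529.45113653 -340.48619336  179.03852887]
```

View pics/c9.png

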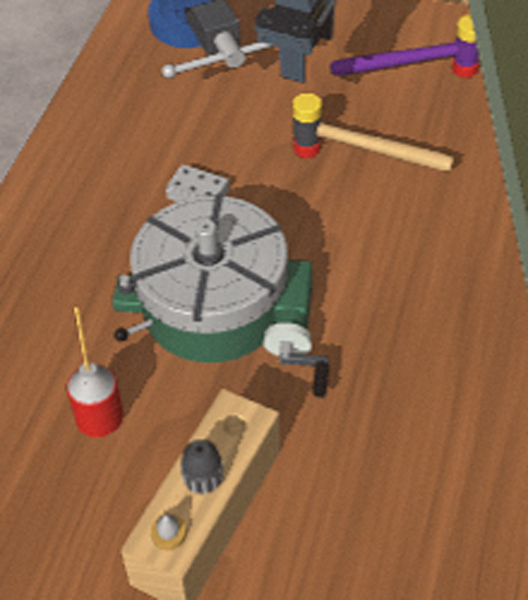

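The mallet stands upright and free at crop (307,125). The arbor is seated in the bore at (207,238), and the other tools haven't moved. Handing in.

```bash
python3 -c "
from workcell import env
print(env.job_done())"
```

```text
the job is handed in; nothing more can be done
None
```

The job is handed in (no verdict was returned): the arbor was set in the bore by hand and driven with four light taps until it stopped moving, and the mallet stands back where it started, clear of the table and rack.

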